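Hold the shaft collar on the sampler drive's set-screw flat

TASK

On the sampler carousel drive, feel for the set-screw flat by pinching the steel shaft squarely across it, and turn the shaft so that the flat faces straight along the yellow arrow, pausing a moment with the fingers still closed on the flat. Then fetch the aluminium collar, slide it gently down over the shaft with its brass screw lined up with the flat, and stop with the collar's top face level with the yellow line on the shaft. Finish while still holding it there, upright and still, for a colleague to tighten the screw, and leave the other things on the bench where they are.

Things in the scene. Friction and masses are not known exactly. Their poses are not given: they have to be found in the camera images.
- drive: carousel drive fixed to the bench: white block 110 x 110 mm, aluminium top plate at 70 mm height, black panel on its -x side. Origin: centre of its underside, under the shaft's axis. A yellow arrow on the top plate points along its own +x.
- spindle (a joint): turn of the vertical shaft in rad: 0 when the flat faces along the yellow arrow (drive's +x), growing anticlockwise from above. The shaft stays where it is left (about 0.06 N m of friction) and turns 3.1 rad either way. It may start up to 1.9 rad from the arrow.
- spindle_top (a point): centre of the shaft's top end, on its axis, 150 mm above the bench. The shaft is steel, 20 mm diameter, standing 80 mm above the top plate, with a 2 mm chamfer at the top. A yellow line runs round it with its centre 134 mm above the bench (16 mm below the shaft's top).
- flat: copper-coloured set-screw flat on the shaft, 15 mm wide, 96 to 148 mm above the bench. Origin: centre of its face, 6 mm off the shaft's axis, 122 mm above the bench; +x points straight out of it. Pinched squarely across the flat the shaft is 16 mm thick, elsewhere up to 20 mm; pinched askew, the fingers catch on the flat's edge and it may not swing square. Below 95 mm the shaft is round.
- collar: loose aluminium collar flat on the bench: 44 mm outside, 24 mm high, bore 24 mm, 0.1 kg. Origin: centre of its underside; +x points to its screw (red tick on top). The screw's square nose, 6 mm wide, at mid height, stands 4 mm into the bore: the collar passes over the shaft only with the screw within 20 degrees of the flat. Let go, it slides down to where the flat ends.
- collar_screw (a point): outer end of the brass screw's head (10 mm diameter), 30.5 mm from the collar's axis, 12 mm above its underside
- driver: bystander: screwdriver with red handle lying on the bench
- spacer: bystander: plain orange plastic ring, 40 mm across, 12 mm high, no screw; not the collar
- roller: bystander: blue flanged plastic roller, 44 mm across, 22 mm high
- amber_bottle: bystander: amber bottle, 72 mm across, 160 mm high
- blue_bottle: bystander: clear bottle with blue cap, 76 mm across, 170 mm high
- beaker: bystander: glass beaker, 76 mm across, 95 mm high
- vial_rack: bystander: blue vial rack, 130 x 70 mm, 48 mm high
There are look-alikes about, which are no part of the job. Of the things that look like the drive, the smallest one is meant.

How it is judged:
By the outcome, as a careful person would: the job done as asked, in the order asked, and still so for the second after the job is handed in, while the arm keeps its last pose, push and grip.
It also fails if it takes over 54 s, if anything falls off the work surface, if the arm or the gripper's body presses on something with over 40 N, if the wrist force passes 120 N, or if a joint passes its speed limit or range.

ROBOT

A 7-joint arm with a two-finger parallel gripper is mounted at the origin on the work surface. World frame = base frame: x ahead of the robot, y to its left, z up, the work surface at z = 0. Lengths are in m, angles in rad, forces in N, time in s.
With the tool pointing down it reaches from about 0.425 to 0.875 m from the base axis. Payload 4.7 kg.
Tool frame: the origin (TCP) lies midway between the tips of the shut fingers; the grasp point (between the pads) lies 19 mm behind it; z points along the fingers, y is the line along which they close (so a half turn about z gives the same grasp; the last joint's range is limited). The gripper opens to 87 mm and grips with 3 to 60 N. Pads are 19 mm wide; open, the fingers measure 117 mm over their backs; the gripper's body (75 mm by 190 mm) begins 51 mm behind the grasp point.
Start: joints at [1.3, 0.321, -0.07, 1.45, 0.023, 1.371, -0.057], TCP at [0.183, -0.624, 0.223] pointing down, gripper open.
Joint ranges: [-2.86, 2.86], [-0.3, 2.09], [-1.38, 1.24], [0.06, 2.45], [-1.56, 4.7], [0.09, 2.05], [-2.69, 2.69]. Speed limits (rad/s): [2.57, 2.57, 3.14, 3.14, 3.14, 3.14, 3.14].

INTERFACE

Orientations are given as a rotation vector (axis times angle).
In Python, from bench import ctrl, get_image, calibration gives the robot as it stands.
- The arm moves only by the tool apply_moves, never from a script. Its arguments are lists of equal length, an entry for each row: "dp": the shift along the tool's x, y, z in m, a list of three; "twist": the turn, a rotation vector about the tool's x, y, z in rad, a list of three; "fingers": the closure, from 0 (fully open) to 1 (shut). In form: {"dp": [[dx, dy, dz], ...], "twist": [[ax, ay, az], ...], "fingers": [fingers, ...]}. A call has 1 to 10 rows; each row shifts and turns the commanded pose from where the row before left it, along the tool's axes as they then stand; what a row does not reach is not made up. A row lasts 1/10 s, in which the tool goes at most 50 mm and 8.59 degrees, less where a joint would pass 70% of its speed; a pose out of reach is approached as far as the arm can. A call is refused whole if a number of a shift passes 0.05 or a number of a turn 0.15, either way. A call with a gripper value outside its range is refused whole. The fingers move at their own pace and stop on an object; "newtons" is the grip in N (left out, the last holds). Time passes only in rows, so rows that do not move let the fingers close. It gives the time, the measured TCP pose, the force, the opening and the grip force at its end, in the units of the state.
- ctrl.get_state(): the state, without advancing time (a new reading comes with each control period).
- get_image(name): name is "scene" or "top" or "wrist"; returns the picture (400x640x3 uint8, red, green, blue); there is no depth.
- calibration(name): a dict with "fx", "fy", "cx", "cy" (pixels), "k1" (the pictures are not rectified: a ray, as slopes to the right and down, at radius r is drawn at 1 + k1 r^2 times it, then the intrinsics apply), "eye" and "attitude" of the camera in the world; the wrist camera has in their place "hand_eye" (4x4, takes a point from camera to tool coordinates, whose origin is the TCP and whose axes are the flange's). Camera axes: x right, y up, looking along -z (the intrinsics and any distortion apply to the point x, -y, -z); pixel columns grow to the right and rows downward; lengths in m; the calibration is good to about 2 mm. A picture is of the moment at which its call begins: read the wrist's pose just before it. calibration takes no time and is no camera call.
- ctrl.close_job(): hands the job in; it is judged then, once.
The state is a dict: "time": time; "joint_positions": joint angles; "qd": joint speeds; "joint_torque": joint torques, N m; "position": TCP position; "tool_rot": TCP orientation; "ft_force": force on the tool from outside, world axes, zero at the start; "torque": the same for the moment, N m; "grip_width": opening from 0.0 (shut) to 1.0 (fully open); "grip_force": force on a finger pad.
Only numpy, scipy, OpenCV 4.12 (cv2) and the standard library are available. Lean on these libraries where they do the work, as an engineer would, in place of code of your own. Each camera call takes 0.05 s, during which the arm holds its last target. There are 200 camera calls.

## Working session

There is one attempt and no reset: what is moved stays moved. The work goes in short steps, Python scripts to look and compute and a tool call to move; the robot and the scene stay as the last step left them, time stands still between calls to the robot, and variables do not carry over. Pictures are saved under pics/ and viewed, at most 10 in all, crops included, and the job is handed in when it is done.

Besides the shell and the picture viewer there is one more tool, called after ">>>" as name(argument=value, ...), one argument or row to a line, values as JSON. apply_moves: Moves the arm, as the interface text tells. Its arguments: {"type":"object","properties":{"dp":{"type":"array"},"twist":{"type":"array"},"fingers":{"type":"array"},"newtons":{"type":"number"}},"required":["dp","twist","fingers"]}

```bash
ls; mkdir -p pics
python3 - <<'E'
from bench import ctrl,get_image,calibration
import cv2,numpy as np
s=ctrl.get_state();print({k:np.round(v,3) for k,v in s.items()})
for n in("scene","top","wrist"):
    print(n,calibration(n))
    cv2.imwrite(f"pics/{n}0.png",get_image(n)[:,:,::-1])
E
```

```text
pics
{'time': np.float64(0.0), 'joint_positions': array([ 1.3  ,  0.322, -0.07 ,  1.452,  0.023,  1.371, -0.057]), 'qd': array([ 0.001,  0.002,  0.   , -0.001,  0.002, -0.001,  0.001]), 'joint_torque': array([-1.0000e-03, -4.9129e+01, -4.0400e-01, -3.1253e+01, -6.4000e-02,
        4.4000e-02,  0.0000e+00]), 'position': array([ 0.182, -0.623,  0.221]), 'tool_rot': array([-3.108e+00, -4.460e-01,  1.000e-03]), 'ft_force': array([0.48 , 0.781, 0.227]), 'torque': array([-0.034, -0.013,  0.046]), 'grip_force': np.float64(0.0), 'grip_width': np.float64(0.999)}
scene {'fx': 370.1456627952599, 'fy': 370.1456627952599, 'cx': 317.35614119484654, 'cy': 195.4405928430054, 'k1': -0.019460702441805765, 'eye': array([ 1.30038034, -0.12093214,  0.71545028]), 'attitude': array([0.73550321, 0.64329563, 1.30095191])}
top {'fx': 393.43486487554236, 'fy': 393.43486487554236, 'cx': 321.8969023987114, 'cy': 200.23202908485214, 'k1': 0.03162222753754923, 'eye': array([ 0.41501657, -0.00820564,  1.12141458]), 'attitude': array([ 0.09072494, -0.08501345, -1.54346416])}
wrist {'fx': 359.66867906449005, 'fy': 359.66867906449005, 'cx': 321.9463245929701, 'cy': 190.25735930511243, 'k1': 0.008383406946018548, 'hand_eye': array([[ 3.12981706e-04,  9.64417169e-01,  2.64384998e-01,
         7.29090690e-02],
       [ 9.99999775e-01, -1.44795276e-04, -6.55629428e-04,
        -3.58768915e-04],
       [-5.94018578e-04,  2.64385143e-01, -9.64416997e-01,
        -1.62459845e-01],
       [ 0.00000000e+00,  0.00000000e+00,  0.00000000e+00,
         1.00000000e+00]])}
```

View pics/scene0.png

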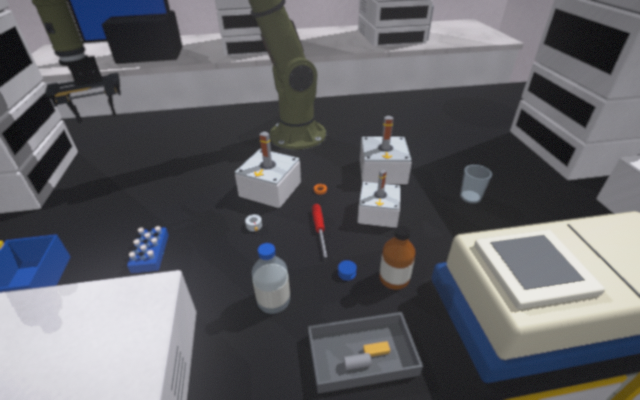

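View pics/top0.png

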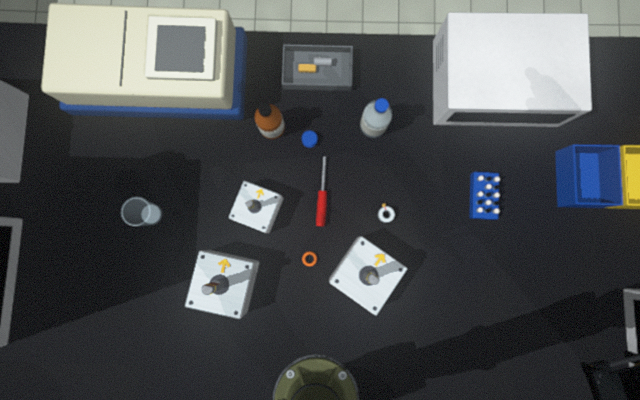

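```bash
cat > h.py <<'E'
import numpy as np,cv2
from scipy.spatial.transform import Rotation as R
from bench import ctrl,get_image,calibration
def cam(n,s=None):
    c=calibration(n)
    if n=="wrist":
        s=s or ctrl.get_state();T=np.eye(4);T[:3,:3]=R.from_rotvec(s["tool_rot"]).as_matrix();T[:3,3]=s["position"]
        T=T@c["hand_eye"];return c,T[:3,:3],T[:3,3]
    return c,R.from_rotvec(c["attitude"]).as_matrix(),np.array(c["eye"])
def K(c): return np.array([[c["fx"],0,c["cx"]],[0,c["fy"],c["cy"]],[0,0,1.]])
def ray(C,uv):
    c,A,e=C;p=cv2.undistortPoints(np.array(uv,float).reshape(-1,1,2),K(c),np.array([c["k1"],0,0,0]))[:,0]
    return np.c_[p[:,0],-p[:,1],-np.ones(len(p))]@A.T
def onz(C,uv,z):
    d=ray(C,uv);e=C[2];return e+d*((z-e[2])/d[:,2:])
def proj(C,P):
    c,A,e=C;q=(np.atleast_2d(P)-e)@A;q=q*[1,-1,-1]
    return cv2.projectPoints(q.reshape(-1,1,3),np.zeros(3),np.zeros(3),K(c),np.array([c["k1"],0,0,0]))[0][:,0]
def tri(C1,u1,C2,u2):
    a,b=ray(C1,[u1])[0],ray(C2,[u2])[0]
    t=np.linalg.lstsq(np.c_[a,-b],C2[2]-C1[2],rcond=None)[0]
    p,q=C1[2]+a*t[0],C2[2]+b*t[1];return (p+q)/2,np.linalg.norm(p-q)
def blobs(m,amin):
    n,l,st,ce=cv2.connectedComponentsWithStats(m.astype(np.uint8));
    return [(ce[i],st[i],l==i) for i in range(1,n) if st[i][4]>=amin]
E
python3 - <<'E'
from h import *
im=cv2.imread("pics/top0.png");C=cam("top")
hsv=cv2.cvtColor(im,cv2.COLOR_BGR2HSV);H,S,V=cv2.split(hsv)
for ce,st,m in blobs((S<50)&(V>140),60):
    if 120<ce[1]<330 and 120<ce[0]<520:
        cn=max(cv2.findContours(m.astype(np.uint8),0,1)[0],key=len)
        bx=cv2.boxPoints(cv2.minAreaRect(cn));w=onz(C,bx,.07)
        print("white",ce.round(1),st[4],"ctr",w.mean(0).round(4),"sides",[round(np.linalg.norm(w[i]-w[i-1]),4) for i in range(4)],"ang",np.degrees(np.arctan2(*(w[1]-w[0])[1::-1])).round(1), "z0",onz(C,[ce],.024).round(4))
for ce,st,m in blobs((H>12)&(H<32)&(S>110)&(V>120),12):
    if 150<ce[1]<330: print("yel",ce.round(1),st,onz(C,[ce],.07).round(4))
a=cv2.resize(im[170:245,215:300],None,fx=6,fy=6,interpolation=2)
b=cv2.resize(im[190:235,365:410],None,fx=6,fy=6,interpolation=2)
o=np.zeros((500,790,3),np.uint8);o[:450,:510]=a;o[:270,515:785]=b;cv2.imwrite("pics/crop1.png",o)
E
```

```text
white [254.1 206.9] 1496 ctr [0.5127 0.1778 0.07  ] sides [np.float64(0.1111), np.float64(0.1105), np.float64(0.1124), np.float64(0.1101)] ang -18.9 z0 [[0.515  0.1868 0.024 ]]
white [150.6 213.7] 247 ctr [0.4859 0.4524 0.07  ] sides [np.float64(0.0446), np.float64(0.0461), np.float64(0.0448), np.float64(0.0461)] ang -9.5 z0 [[0.4889 0.473  0.024 ]]
white [386. 214.] 160 ctr [ 0.5022 -0.1752  0.07  ] sides [np.float64(0.0403), np.float64(0.0428), np.float64(0.0402), np.float64(0.0426)] ang -88.5 z0 [[ 0.5046 -0.1826  0.024 ]]
white [367.1 275.8] 2974 ctr [ 0.3388 -0.1276  0.07  ] sides [np.float64(0.1512), np.float64(0.152), np.float64(0.1533), np.float64(0.1503)] ang -33.4 z0 [[ 0.3334 -0.1318  0.024 ]]
white [218.6 285.1] 2804 ctr [0.306  0.2616 0.07  ] sides [np.float64(0.1488), np.float64(0.1494), np.float64(0.1516), np.float64(0.149)] ang -9.4 z0 [[0.2981 0.2737 0.024 ]]
yel [630.4 175.8] [ 617  145   23   63 1104] [[ 0.6197 -0.8195  0.07  ]]
yel [259.6 192.4] [257 190   6   8  23] [[0.5505 0.1655 0.07  ]]
yel [379.7 258.3] [375 254  10  12  59] [[ 0.3832 -0.1594  0.07  ]]
yel [223.8 264.1] [219 259  11  14  65] [[0.3577 0.2514 0.07  ]]
```

View pics/crop1.png

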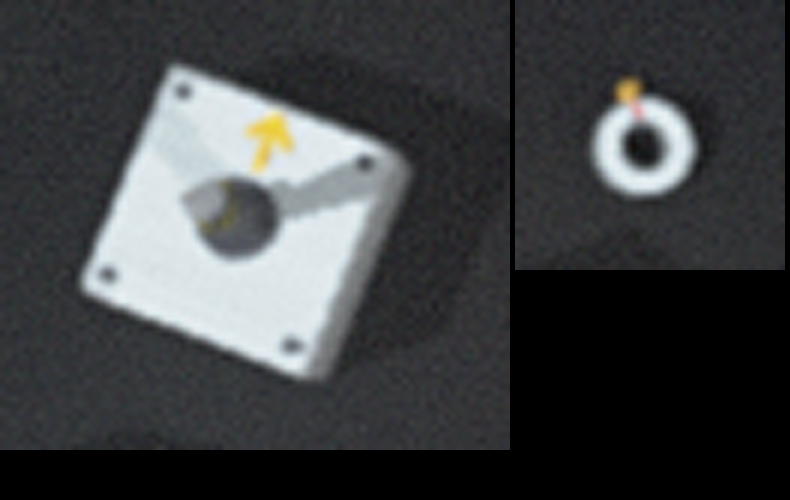

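The drive candidates in the top view are (256,206) with a 110 mm side, (222,284) with about 150 mm, and (368,275) with about 150 mm. The smallest is (256,206), and the crop confirms it with the arrow at about (260,192). The aluminium collar is at (386,214), with its brass screw and red tick at (384,205). The orange ring at (309,259) is the spacer. I'm moving out over the collar now.

>>> apply_moves(
  dp=[
    [0.02,-0.015,-0.01],
    [0.031,-0.024,-0.01],
    [0.031,-0.024,-0.01],
    [0.031,-0.024,-0.01],
    [0.031,-0.024,-0.01],
    [0.031,-0.024,-0.01],
    [0.031,-0.024,0],
    [0.031,-0.024,0],
    [0.031,-0.024,0],
    [0.031,-0.024,0],
  ],
  twist=[
    [0,0,0],
    [0,0,0],
    [0,0,0],
    [0,0,0],
    [0,0,0],
    [0,0,0],
    [0,0,0],
    [0,0,0],
    [0,0,0],
    [0,0,0],
  ],
  fingers=[0,0,0,0,0,0,0,0,0,0],
)

```text
time: 1.15
position: [0.4052, -0.3166, 0.2824]
tool_rot: [3.11, 0.446, -0.0]
ft_force: [0.6, -0.5, 0.1]
grip_width: 1.001
grip_force: 0.0
```

>>> apply_moves(
  dp=[
    [0.031,-0.024,0],
    [0.031,-0.024,0],
    [0.031,-0.024,0],
    [0.02,-0.017,0],
    [0.015,-0.01,0],
    [0,0,0],
    [0,0,0],
  ],
  twist=[
    [0,0,0],
    [0,0,0],
    [0,0,0],
    [0,0,0],
    [0,0,0],
    [0,0,0],
    [0,0,0],
  ],
  fingers=[0,0,0,0,0,0,0],
)

```text
time: 1.85
position: [0.4992, -0.1878, 0.2822]
tool_rot: [3.109, 0.446, -0.002]
ft_force: [-0.3, -0.6, -0.6]
grip_width: 1.0
grip_force: 0.0
```

Run:
```python
from h import *
s=ctrl.get_state();im=get_image("wrist")[:,:,::-1];cv2.imwrite("pics/w1.png",im)
print(s["time"],s["position"].round(4),s["tool_rot"].round(3))
C=cam("wrist",s);hsv=cv2.cvtColor(np.ascontiguousarray(im),cv2.COLOR_BGR2HSV);H,S,V=cv2.split(hsv)
print("pred",proj(C,[[.5046,-.1826,.024],[.5127,.1778,.15]]))
for ce,st,m in blobs((S<60)&(V>130),150): print("white",ce.round(1),st,onz(C,[ce],.024).round(4))
for ce,st,m in blobs((H>8)&(H<32)&(S>110)&(V>90),30): print("yel",ce.round(1),st,onz(C,[ce],.012).round(4))
for ce,st,m in blobs(((H<8)|(H>172))&(S>60)&(V>120),8): print("red",ce.round(1),st,onz(C,[ce],.024).round(4))
```

```text
1.85 [ 0.4992 -0.1878  0.2822] [ 3.109e+00  4.460e-01 -2.000e-03]
pred [[ 319.05535564  149.784395  ]
 [-142.92624084   30.32809316]]
white [32.1 59.6] [   0    0   84  123 7470] [[0.5114 0.1467 0.024 ]]
white [186.9  24.2] [179   0  17  50 356] [[ 0.5948 -0.0087  0.024 ]]
white [571.4 126.5] [564 121  16  12 159] [[ 0.6121 -0.4542  0.024 ]]
white [320.9 148.8] [ 302  128   39   41 1043] [[ 0.5063 -0.1844  0.024 ]]
white [607.2 139.4] [599 134  17  12 165] [[ 0.6102 -0.5006  0.024 ]]
white [579.2 151.7] [572 146  16  12 152] [[ 0.5881 -0.4764  0.024 ]]
white [  6.  191.2] [  0 166  18  63 684] [[0.35   0.1653 0.024 ]]
white [586.7 176.3] [578 170  18  14 181] [[ 0.5638 -0.4987  0.024 ]]
white [247.4 264.1] [  130   179   254   165 17949] [[ 0.3369 -0.1356  0.024 ]]
white [559.7 188. ] [552 182  17  13 167] [[ 0.5416 -0.4744  0.024 ]]
white [533.4 199.6] [526 194  16  13 157] [[ 0.5192 -0.4504  0.024 ]]
white [567.6 211.2] [560 205  16  14 167] [[ 0.5174 -0.4968  0.024 ]]
yel [131.1 197.6] [113 182  37  33 710] [[0.3787 0.0258 0.012 ]]
yel [527.5 279.8] [ 506  247   36   64 1075] [[ 0.4132 -0.499   0.012 ]]
yel [113.  281.3] [103 248  25  63 817] [[0.2555 0.0317 0.012 ]]
yel [212.1 330.1] [193 313  37  31 531] [[ 0.218  -0.1107  0.012 ]]
yel [479.  334.2] [ 292  322  348   22 5849] [[ 0.3164 -0.4702  0.012 ]]
red [172.2  92.6] [ 153   46   40   92 2290] [[ 0.5203 -0.0058  0.024 ]]
red [217.3 303.1] [211 297  15  16  35] [[ 0.2704 -0.1104  0.024 ]]
red [198.1 337.5] [196 333   6  10  10] [[ 0.211  -0.0963  0.024 ]]
```

View pics/w1.png

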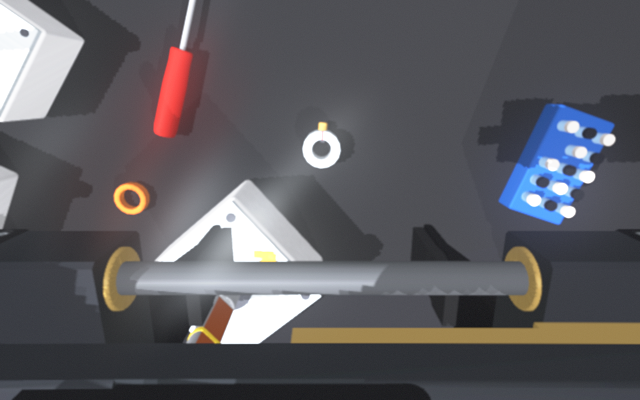

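The picture shows the collar at (321,149), with its screw pointing straight up in the image at (322,127). That puts the collar at (0.506, -0.184), and the two views agree. The driver and spacer are to the left and the rack is to the right. Next I go to the drive.

>>> apply_moves(
  dp=[
    [0.008,-0.025,0],
    [0.012,-0.037,0],
    [0.012,-0.038,0],
    [0.012,-0.038,0],
    [0.013,-0.038,0],
    [0.013,-0.038,0],
    [0.013,-0.038,0],
    [0.012,-0.037,0],
    [0.012,-0.037,0],
    [0.009,-0.021,0],
  ],
  twist=[
    [0,0,0],
    [0,0,0],
    [0,0,0],
    [0,0,0],
    [0,0,0],
    [0,0,0],
    [0,0,0],
    [0,0,0],
    [0,0,0],
    [0,0,0],
  ],
  fingers=[0,0,0,0,0,0,0,0,0,0],
)

```text
time: 2.9
position: [0.5131, 0.1802, 0.2827]
tool_rot: [-3.109, -0.447, -0.001]
ft_force: [0.3, -0.1, -0.4]
grip_width: 0.993
grip_force: 0.0
```

>>> apply_moves(
  dp=[
    [0,0,0],
    [0,0,0],
  ],
  twist=[
    [0,0,0],
    [0,0,0],
  ],
  fingers=[0,0],
)

```text
time: 3.1
position: [0.5138, 0.1767, 0.2822]
tool_rot: [3.109, 0.443, -0.001]
ft_force: [0.2, -1.3, 0.3]
grip_width: 0.998
grip_force: 0.0
```

Run:
```python
from h import *
s=ctrl.get_state();im=np.ascontiguousarray(get_image("wrist")[:,:,::-1]);cv2.imwrite("pics/w2.png",im)
print(s["time"],s["position"].round(4),s["tool_rot"].round(3),s["joint_positions"].round(2))
C=cam("wrist",s)
p=proj(C,[[.5127,.1778,.15],[.5127,.1778,.07]]);print(p)
u,v=p[0].astype(int);a=cv2.resize(im[max(v-60,0):v+60,max(u-60,0):u+60],(480,480),interpolation=2)
sc=cv2.imread("pics/scene0.png");q=proj(cam("scene"),[[.5127,.1778,.15],[.5127,.1778,.07]]);print(q)
b=cv2.resize(sc[160:230,355:405],(300,420),interpolation=2)
o=np.zeros((480,790,3),np.uint8);o[:a.shape[0],:480]=a;o[:420,485:785]=b;cv2.imwrite("pics/crop2.png",o)
```

```text
3.1 [0.5138 0.1767 0.2822] [ 3.109e+00  4.430e-01 -1.000e-03] [ 0.38  0.13 -0.83  1.6   0.1   1.45 -1.74]
[[320.3515351  182.0082668 ]
 [320.54622799 163.64317389]]
[[382.84823827 169.97089482]
 [380.12436665 193.38398589]]
```

View pics/crop2.png

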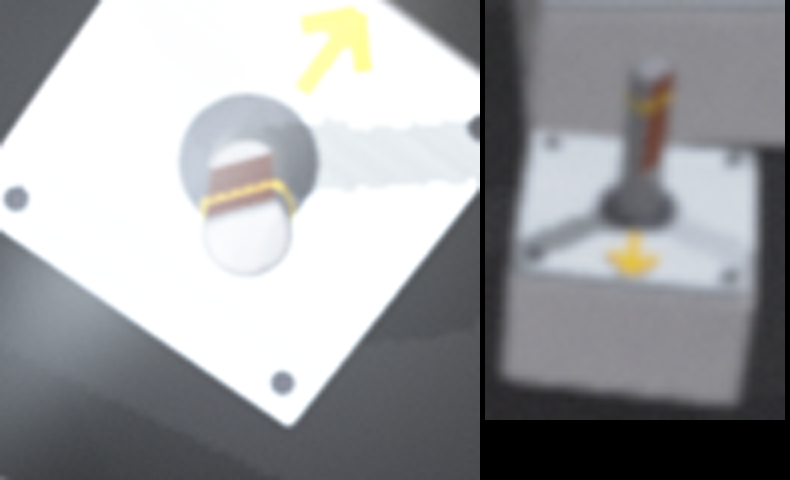

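The wrist crop shows the copper flat facing up and slightly left in the image, at about crop (240,190). The shaft's cap is at full-image (322,182). The scene crop agrees, with the flat to the right of the arrow. I'll measure the angles now.

```bash
cat > m.py <<'E'
from h import *
def meas(name,s):
    im=cv2.imread(name);C=cam("wrist",s);H,S,V=cv2.split(cv2.cvtColor(im,cv2.COLOR_BGR2HSV))
    def lineyaw(uv,z):
        w=onz(C,uv,z)[:,:2].astype(np.float32);v=cv2.fitLine(w,cv2.DIST_HUBER,0,.01,.01).ravel()
        return np.degrees(np.arctan2(v[1],v[0]))%180,v[2:]
    cop=blobs(((H<13)|(H>170))&(S>70)&(V>40)&(V<190)&(np.abs(np.arange(640)-321)<40),30)
    cop=[b for b in cop if 130<b[0][1]<200];
    m=np.any([b[2] for b in cop],axis=0);xs=np.where(m.any(0))[0][2:-2]
    lo=[(x,np.where(m[:,x])[0].max()+.5) for x in xs];up=[(x,np.where(m[:,x])[0].min()-.5) for x in xs]
    print("flat edge yaw -> normal",[ (round(float(lineyaw(p,z)[0])-90,1),lineyaw(p,z)[1].round(4)) for p,z in((lo,.148),(up,.096))])
    w=[b for b in blobs((S<60)&(V>120),5000)]
    for ce,st,mm in w:
        cn=max(cv2.findContours(mm.astype(np.uint8),0,1)[0],key=len)
        r=cv2.minAreaRect(cn);bx=cv2.boxPoints(r);W=onz(C,bx,.07)
        print("plate",ce.round(1),W.mean(0).round(4),[round(np.linalg.norm(W[i]-W[i-1]),4) for i in range(4)],np.degrees(np.arctan2(*(W[1]-W[0])[1::-1])).round(1))
    for ce,st,mm in blobs((H>20)&(H<35)&(S>60)&(V>150),60):
        pts=np.argwhere(mm)[:,::-1].astype(float);ww=onz(C,pts,.07)[:,:2]
        c0=ww.mean(0);ev=np.linalg.svd(ww-c0,full_matrices=0)[2][0];print("yel",ce,st[4],c0.round(4),np.degrees(np.arctan2(ev[1],ev[0])))
    return C
E
python3 - <<'E'
from m import *
s=ctrl.get_state();C=meas("pics/w2.png",s)
print(tri(C,(322,182),cam("scene"),proj(cam("scene"),[[.5127,.1778,.15]])[0]))
E
```

```text
Traceback (most recent call last):
  File "m.py", line 9, in meas
    m=np.any([b[2] for b in cop],axis=0);xs=np.where(m.any(0))[0][2:-2]
                                            ~~~~~~~~^^^^^^^^^^
ValueError: Calling nonzero on 0d arrays is not allowed. Use np.atleast_1d(scalar).nonzero() instead. If the context of this error is of the form `arr[nonzero(cond)]`, just use `arr[cond]`.
```

View pics/w2.png

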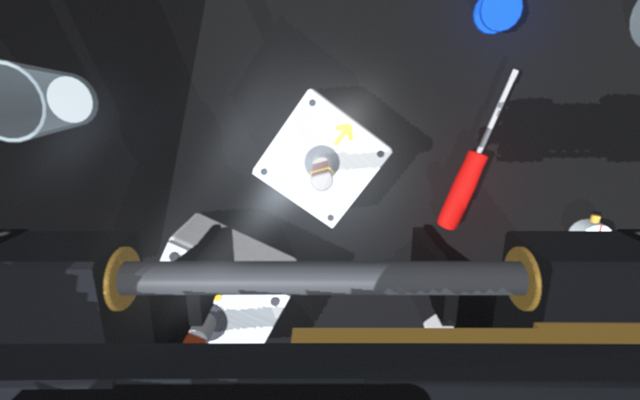

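The full wrist view shows the target drive at (322,158), its arrow at (344,131), and the copper band near (320,168). The mask needs a smaller area threshold.

```bash
sed -i 's/(S>70)&(V>40)&(V<190)/(S>45)\&(V>40)\&(V<215)/; s/<40),30)/<40),8)/; s/5000/3000/' m.py
python3 - <<'E'
from m import *
im=cv2.imread("pics/w2.png");print(cv2.cvtColor(im,cv2.COLOR_BGR2HSV)[158:186,320])
s=ctrl.get_state();C=meas("pics/w2.png",s)
E
```

```text
[[110   6 246]
 [105   6 249]
 [105   6 248]
 [110   6 239]
 [173  15 208]
 [  0  25 187]
 [  0  26 185]
 [  1  29 185]
 [  0  27 182]
 [  0  29 182]
 [ 12  48 196]
 [ 19  73 224]
 [ 19  79 229]
 [ 11  53 193]
 [  0  36 179]
 [178  25 192]
 [124   8 215]
 [107  10 241]
 [108   5 250]
 [105   4 252]
 [105   4 252]
 [113   4 252]
 [105   4 251]
 [105   4 251]
 [108   5 251]
 [105   4 250]
 [108   5 250]
 [108   5 250]]Traceback (most recent call last):
  File "<stdin>", line 3, in <module>
  File "m.py", line 9, in meas
    m=np.any([b[2] for b in cop],axis=0);xs=np.where(m.any(0))[0][2:-2]
                                            ~~~~~~~~^^^^^^^^^^
ValueError: Calling nonzero on 0d arrays is not allowed. Use np.atleast_1d(scalar).nonzero() instead. If the context of this error is of the form `arr[nonzero(cond)]`, just use `arr[cond]`.
```

```bash
sed -i 's/(S>45)&(V>40)&(V<215)/(S>17)\&(V>40)\&(V<235)/; s/((H<13)|(H>170))/((H<28)|(H>165))/' m.py
python3 - <<'E'
from m import *
s=ctrl.get_state();C=meas("pics/w2.png",s)
E
```

```text
flat edge yaw -> normal [(31.4, array([0.5195, 0.1795], dtype=float32)), (33.9, array([0.5195, 0.1786], dtype=float32))]
plate [50.8 98.8] [0.4965 0.4589 0.07  ] [np.float64(0.0821), np.float64(0.0898), np.float64(0.0813), np.float64(0.0952)] -73.6
plate [316.9 162.5] [0.4998 0.181  0.07  ] [np.float64(0.1189), np.float64(0.1457), np.float64(0.1091), np.float64(0.1529)] -20.3
plate [253.4 293.5] [0.328  0.1996 0.07  ] [np.float64(0.2959), np.float64(0.1026), np.float64(0.278), np.float64(0.1022)] 8.6
yel [343.95675676 131.94594595] 185 [0.5516 0.1629] 161.3113561561018
```

>>> apply_moves(
  dp=[
    [0,0,0],
    [0,0,0],
    [0,0,0],
    [0,0,0],
    [0,0,0],
    [0,0,0],
    [0,0,0],
    [0,0,0],
    [0,0,0],
    [0,0,0],
  ],
  twist=[
    [0,0,-0.142],
    [0,0,-0.142],
    [0,0,-0.142],
    [0,0,-0.142],
    [0,0,-0.142],
    [0,0,-0.142],
    [0,0,-0.142],
    [0,0,-0.142],
    [0,0,-0.142],
    [0,0,-0.142],
  ],
  fingers=[0,0,0,0,0,0,0,0,0,0],
)

```text
time: 4.15
position: [0.5141, 0.1755, 0.2824]
tool_rot: [2.065, 2.366, -0.002]
ft_force: [0.1, 0.5, -0.8]
grip_width: 1.001
grip_force: 0.0
```

>>> apply_moves(
  dp=[
    [0,0,0.01],
    [0,0,0.02],
    [0,0,0.02],
    [0,0,0.01],
    [0,0,0],
    [0,0,0],
  ],
  twist=[
    [0,0,-0.142],
    [0,0,-0.142],
    [0,0,-0.142],
    [0,0,0],
    [0,0,0],
    [0,0,0],
  ],
  fingers=[0.3,0.3,0.3,0.3,0.3,0.3],
)

```text
time: 4.75
position: [0.514, 0.1776, 0.223]
tool_rot: [1.526, 2.745, -0.0]
ft_force: [-1.5, 0.3, 1.1]
grip_width: 0.702
grip_force: 0.0
```

Run:
```python
from m import *
s=ctrl.get_state();im=np.ascontiguousarray(get_image("wrist")[:,:,::-1]);cv2.imwrite("pics/w3.png",im)
Rm=R.from_rotvec(s["tool_rot"]).as_matrix()
print(s["time"],s["position"].round(4),"xyaw",np.degrees(np.arctan2(Rm[1,0],Rm[0,0])),s["joint_positions"].round(2))
C=cam("wrist",s);p=proj(C,[[.5135,.177,.15],[.5135,.177,.07]]);print(p)
u,v=p[0].astype(int);o=cv2.resize(im[v-75:v+75,u-90:u+90],(720,600),interpolation=2);print("crop org",u-90,v-75)
cv2.imwrite("pics/crop3.png",o)
```

```text
4.75 [0.514  0.1776 0.223 ] xyaw 121.86206108054587 [ 0.51  0.2  -1.    1.69  0.17  1.35  0.04]
[[319.83187353 201.37097857]
 [320.23225769 174.99411738]]
crop org 229 126
```

View pics/crop3.png

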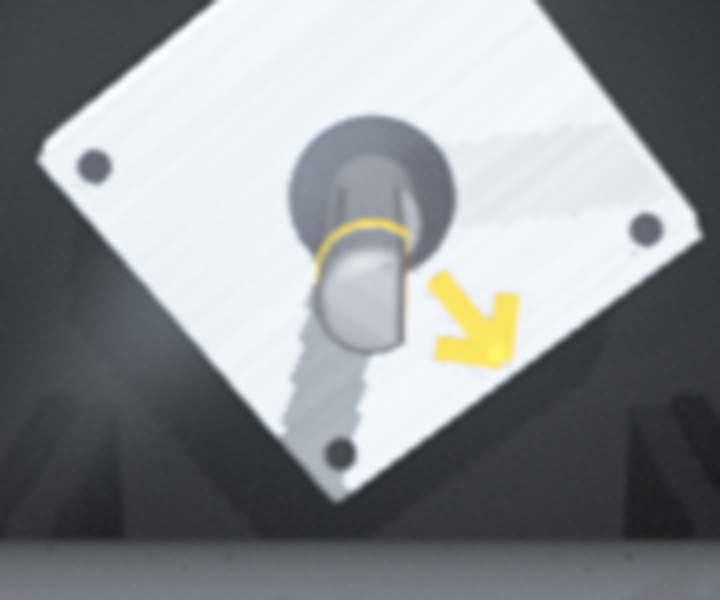

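The crop shows the shaft's D-shaped cap with its flat edge vertical at crop x≈405 (full image 330). The pads' closing line is therefore square to the flat. The axis is at about (322,201), which is 1 mm off, so I descend and pinch.

>>> apply_moves(
  dp=[
    [0,0.001,0.01],
    [0,0,0.02],
    [0,0,0.02],
    [0,0,0.02],
    [0,0,0.02],
    [0,0,0.018],
    [0,0,0.01],
    [0,0,0],
    [0,0,0],
  ],
  twist=[
    [0,0,0],
    [0,0,0],
    [0,0,0],
    [0,0,0],
    [0,0,0],
    [0,0,0],
    [0,0,0],
    [0,0,0],
    [0,0,0],
  ],
  fingers=[0.3,0.3,0.4,0.5,0.55,0.6,0.6,0.6,0.6],
  newtons=15,
)

```text
time: 5.7
position: [0.5147, 0.1793, 0.1051]
tool_rot: [1.521, 2.748, 0.001]
ft_force: [0.4, 0.5, -0.1]
grip_width: 0.404
grip_force: 0.0
```

>>> apply_moves(
  dp=[
    [0,0,0],
    [0,0,0],
    [0,0,0],
    [0,0,0],
    [0,0,0],
    [0,0,0],
  ],
  twist=[
    [0,0,0],
    [0,0,0],
    [0,0,0],
    [0,0,0],
    [0,0,0],
    [0,0,0],
  ],
  fingers=[0.7,0.75,0.8,0.9,1,1],
)

```text
time: 6.3
position: [0.5117, 0.177, 0.1046]
tool_rot: [-1.52, -2.746, 0.011]
ft_force: [-10.5, -5.8, 9.1]
grip_width: 0.182
grip_force: 15.0
```

>>> apply_moves(
  dp=[
    [0,-0.0015,0],
    [0,-0.001,0],
    [0,0,0],
    [0,0,0],
  ],
  twist=[
    [0,0,0],
    [0,0,0],
    [0,0,0],
    [0,0,0],
  ],
  fingers=[1,1,1,1],
  newtons=30,
)

```text
time: 6.7
position: [0.5117, 0.1771, 0.1046]
tool_rot: [-1.521, -2.748, 0.003]
ft_force: [-5.0, -4.2, 4.8]
grip_width: 0.18
grip_force: 30.0
```

>>> apply_moves(
  dp=[
    [0.0002,0,0],
    [0.0002,0,0],
    [0.0002,0,0],
    [0.0002,0,0],
    [0.0002,0,0],
    [0.0002,0,0],
    [0.0002,0,0],
    [0.0002,0,0],
    [0.0002,0,0],
    [0,0,0],
  ],
  twist=[
    [0,0,0.06],
    [0,0,0.1],
    [0,0,0.11],
    [0,0,0.11],
    [0,0,0.11],
    [0,0,0.11],
    [0,0,0.11],
    [0,0,0.11],
    [0,0,0.06],
    [0,0,0],
  ],
  fingers=[1,1,1,1,1,1,1,1,1,1],
)

```text
time: 7.7
position: [0.5123, 0.1788, 0.1046]
tool_rot: [2.547, 1.838, -0.0]
ft_force: [-2.2, -4.3, 3.4]
grip_width: 0.177
grip_force: 30.0
```

>>> apply_moves(
  dp=[
    [0,0,0],
    [0,0,0],
    [0,0,0],
    [0,0,0],
    [0,0,0],
  ],
  twist=[
    [0,0,0],
    [0,0,0],
    [0,0,0],
    [0,0,0],
    [0,0,0],
  ],
  fingers=[1,1,1,1,1],
)

```text
time: 8.2
position: [0.5123, 0.1788, 0.1046]
tool_rot: [2.547, 1.838, -0.0]
ft_force: [-0.2, -4.6, 2.8]
grip_width: 0.18
grip_force: 30.0
```

Run:
```python
from m import *
s=ctrl.get_state();im=np.ascontiguousarray(get_image("wrist")[:,:,::-1]);cv2.imwrite("pics/w4.png",im)
Rm=R.from_rotvec(s["tool_rot"]).as_matrix()
print(s["time"],s["position"].round(4),"yyaw",np.degrees(np.arctan2(Rm[1,1],Rm[0,1])),s["grip_width"],s["ft_force"].round(1),s["torque"].round(2))
C=cam("wrist",s);H,S,V=cv2.split(cv2.cvtColor(im,cv2.COLOR_BGR2HSV))
for ce,st,mm in blobs((H>20)&(H<35)&(S>60)&(V>130),60): 
    w=onz(C,np.argwhere(mm)[:,::-1].astype(float),.07)[:,:2];c0=w.mean(0);ev=np.linalg.svd(w-c0,full_matrices=0)[2][0]
    print("yel",ce,st[4],c0.round(4),np.degrees(np.arctan2(ev[1],ev[0])))
```

```text
8.2 [0.5123 0.1788 0.1046] yyaw -18.349370896535646 0.18034480350740642 [-0.2 -4.6  2.8] [-0.99  0.31  0.01]
yel [  8.40410959 212.40582192] 584 [0.3438 0.2406] -123.31158336715025
yel [389.83965015 221.58309038] 686 [0.5502 0.1661] 167.18737309427183
yel [325.44578313 256.03012048] 166 [0.5078 0.1571] -16.51659455002382
yel [364.72542373 332.34915254] 295 [0.5149 0.0988] 165.0376878252748
yel [451.08301158 331.53957529] 1036 [0.5672 0.0821] -18.548925174479358
yel [196.12582781 333.84768212] 151 [0.4128 0.1318] 157.55953022269125
yel [260.56846473 334.65975104] 482 [0.4514 0.1182] 161.94196280486977
yel [321.56834532 334.98561151] 139 [0.4882 0.1056] -28.144452874047094
```

Run:
```python
from m import *
s=ctrl.get_state()
im=cv2.imread("pics/top0.png");
for n,C in(("top0",cam("top")),("w4",cam("wrist",s))):
    g=cv2.imread(f"pics/{n}.png",0)
    L=cv2.createLineSegmentDetector().detect(g)[0].reshape(-1,4)
    for l in L:
        a,b=onz(C,l.reshape(2,2),.07);
        if np.linalg.norm(b-a)>.06 and abs(np.linalg.norm((a+b)[:2]/2-[.514,.178])-.055)<.006:
            print(n,l.round(),np.degrees(np.arctan2(*(b-a)[1::-1])).round(1)%90-90,np.linalg.norm(b-a).round(3))
o=cv2.imread("pics/w4.png")[100:400,120:520];cv2.imwrite("pics/crop4.png",cv2.resize(o,(800,600)))
```

```text
top0 [227. 218. 265. 233.] -19.900000000000006 0.108
top0 [282. 195. 244. 180.] -19.599999999999994 0.111
top0 [243. 180. 228. 216.] -19.69999999999999 0.104
top0 [267. 231. 282. 197.] -21.099999999999994 0.099
w4 [402. 120. 251. 116.] -19.900000000000006 0.081
w4 [401. 127. 253. 124.] -19.80000000000001 0.08
w4 [277. 128. 418. 131.] -19.900000000000006 0.077
```

View pics/crop4.png

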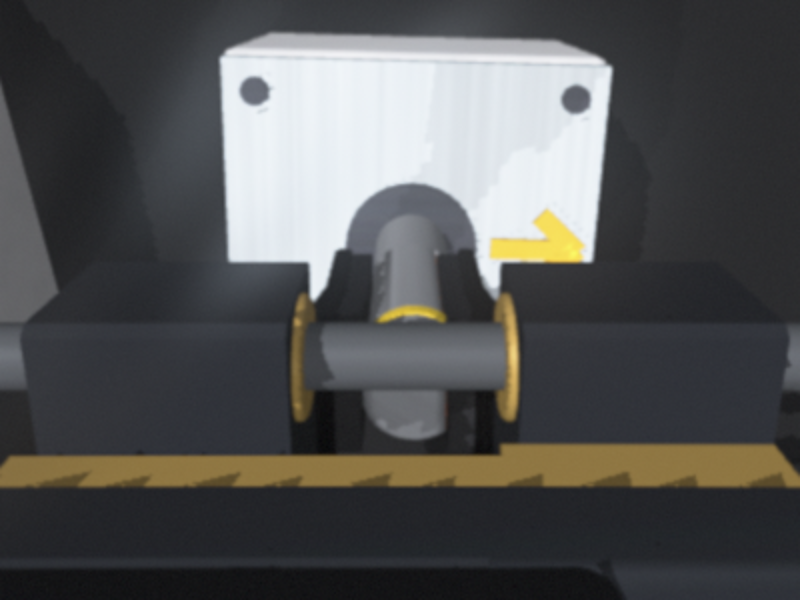

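The pinch is square: the opening is about 15.8 mm and the arrow lies along the closing line. The plate edges give -19.8° against the fingers' -18.4°, so I add 0.024 rad, pause and release.

>>> apply_moves(
  dp=[
    [0,0,0],
    [0,0,0],
    [0,0,0],
    [0,0,0],
    [0,0,0],
    [0,0,0],
    [0,0,0],
    [0,0,0],
    [0,0,0],
    [0,0,0],
  ],
  twist=[
    [0,0,0.012],
    [0,0,0.012],
    [0,0,0],
    [0,0,0],
    [0,0,0],
    [0,0,0],
    [0,0,0],
    [0,0,0],
    [0,0,0],
    [0,0,0],
  ],
  fingers=[1,1,1,1,1,1,1,1,1,1],
)

```text
time: 9.25
position: [0.5123, 0.1788, 0.1046]
tool_rot: [2.568, 1.808, 0.0]
ft_force: [-0.2, -4.9, 2.9]
grip_width: 0.177
grip_force: 30.0
```

>>> apply_moves(
  dp=[
    [0,0,0],
    [0,0,0],
    [0,0,0],
    [0,0,-0.01],
    [0,0,-0.02],
    [0,0,-0.03],
    [0,0,-0.03],
    [0,0,-0.03],
    [0,0,-0.03],
    [0,0,-0.03],
  ],
  twist=[
    [0,0,0],
    [0,0,0],
    [0,0,0],
    [0,0,0],
    [0,0,0],
    [0,0,0],
    [0,0,0],
    [0,0,0],
    [0,0,0],
    [0,0,0],
  ],
  fingers=[0.5,0.3,0.3,0.3,0.3,0.3,0.3,0.3,0.3,0.3],
)

```text
time: 10.25
position: [0.5118, 0.1801, 0.2866]
tool_rot: [2.568, 1.81, 0.002]
ft_force: [0.5, 1.1, -0.7]
grip_width: 0.701
grip_force: 0.0
```

>>> apply_moves(
  dp=[
    [-0.02,0.007,0],
    [-0.036,0.012,0],
    [-0.036,0.012,0],
    [-0.036,0.013,0],
    [-0.036,0.013,0],
    [-0.036,0.013,0],
    [-0.036,0.012,0],
    [-0.036,0.012,0],
    [-0.036,0.012,0],
    [-0.036,0.012,0],
  ],
  twist=[
    [0,0,0],
    [0,0,0],
    [0,0,0],
    [0,0,0],
    [0,0,0],
    [0,0,0],
    [0,0,0],
    [0,0,0],
    [0,0,0],
    [0,0,0],
  ],
  fingers=[0,0,0,0,0,0,0,0,0,0],
)

```text
time: 11.25
position: [0.5072, -0.1852, 0.2855]
tool_rot: [2.567, 1.809, 0.002]
ft_force: [1.7, 0.5, 0.3]
grip_width: 1.0
grip_force: 0.0
```

>>> apply_moves(
  dp=[
    [0,0,0],
    [0,0,0],
    [0,0,0],
    [0,0,0],
    [0,0,0],
    [0,0,0],
    [0,0,0],
    [0,0,0],
    [0,0,0],
    [0,0,0],
  ],
  twist=[
    [0,0,0.14],
    [0,0,0.14],
    [0,0,0.14],
    [0,0,0.14],
    [0,0,0.14],
    [0,0,0.14],
    [0,0,0.14],
    [0,0,0.14],
    [0,0,0],
    [0,0,0],
  ],
  fingers=[0,0,0,0,0,0,0,0,0,0],
)

```text
time: 12.25
position: [0.5073, -0.1839, 0.2851]
tool_rot: [3.137, 0.174, 0.001]
ft_force: [0.2, 0.2, -0.6]
grip_width: 0.998
grip_force: 0.0
```

```bash
cat > col.py <<'E'
from h import *
def col(tag,zc):
    s=ctrl.get_state();im=np.ascontiguousarray(get_image("wrist")[:,:,::-1]);cv2.imwrite(f"pics/{tag}.png",im)
    Rm=R.from_rotvec(s["tool_rot"]).as_matrix()
    print(s["time"],s["position"].round(4),"xyaw",np.degrees(np.arctan2(Rm[1,0],Rm[0,0])).round(1),s["joint_positions"].round(2))
    C=cam("wrist",s);H,S,V=cv2.split(cv2.cvtColor(im,cv2.COLOR_BGR2HSV))
    p=proj(C,[[.506,-.184,zc]])[0]
    near=np.hypot(*(np.indices(V.shape)[::-1]-p[:,None,None]))<60
    cs=[b for b in blobs((S<60)&(V>120)&near,200)];ce=max(cs,key=lambda b:b[1][4])
    cn=max(cv2.findContours(ce[2].astype(np.uint8),0,1)[0],key=len);(u,v),r=cv2.minEnclosingCircle(cn)
    c=onz(C,[(u,v)],zc)[0];rr=onz(C,[(u+r,v)],zc)[0];print("collar",(u,v,r),onz(C,[ce[0]],zc).round(4),c.round(4),"rad",np.linalg.norm(rr-c).round(4))
    for nm,m,z in(("brass",(H>10)&(H<32)&(S>70)&(V>90)&near,.5*zc),("red",((H<9)|(H>170))&(S>40)&(V>100)&near,zc)):
        for b in blobs(m,4):
            w=onz(C,[b[0]],z)[0];print(nm,b[0].round(1),b[1][4],w.round(4),"yaw",np.degrees(np.arctan2(*(w-c)[1::-1])).round(1))
    return C,im,s
E
python3 -c "
from col import *
col('w5',.024)
C=cam('wrist');a=onz(C,[(0,0)],0)"
```

```text
12.25 [ 0.5073 -0.1839  0.2851] xyaw 6.3 [ 0.74  0.08 -0.47  1.62  0.04  1.45 -1.19]
collar (306.5, 167.5, 39.300228118896484) [[ 0.4985 -0.1756  0.024 ]] [ 0.4906 -0.1669  0.024 ] rad 0.0472
brass [319.8 133.2] 61 [ 0.5317 -0.1784  0.012 ] yaw -15.6
```

>>> apply_moves(
  dp=[
    [0,0,0.01],
    [0,0,0.025],
    [0,0,0.03],
    [0,0,0.03],
    [0,0,0.03],
    [0,0,0.015],
    [0,0,0],
    [0,0,0],
  ],
  twist=[
    [0,0,0],
    [0,0,0],
    [0,0,0],
    [0,0,0],
    [0,0,0],
    [0,0,0],
    [0,0,0],
    [0,0,0],
  ],
  fingers=[0,0,0,0,0,0,0,0],
)

```text
time: 13.1
position: [0.5076, -0.1844, 0.1453]
tool_rot: [3.137, 0.168, 0.001]
ft_force: [-0.4, 1.1, 1.0]
grip_width: 0.999
grip_force: 0.0
```

```bash
python3 -c "
from col import *
C,im,s=col('w6',.024)
cv2.imwrite('pics/crop6.png',cv2.resize(im[100:250,220:420],(800,600),interpolation=2))"
```

```text
13.1 [ 0.5076 -0.1844  0.1453] xyaw 6.1 [ 0.73  0.17 -0.47  1.81  0.08  1.18 -1.23]
collar (321.60638427734375, 186.32411193847656, 59.97914123535156) [[ 0.509  -0.1827  0.024 ]] [ 0.506 -0.184  0.024] rad 0.0489
brass [320.7 149.4] 25 [ 0.5342 -0.1802  0.012 ] yaw 7.6
```

View pics/crop6.png

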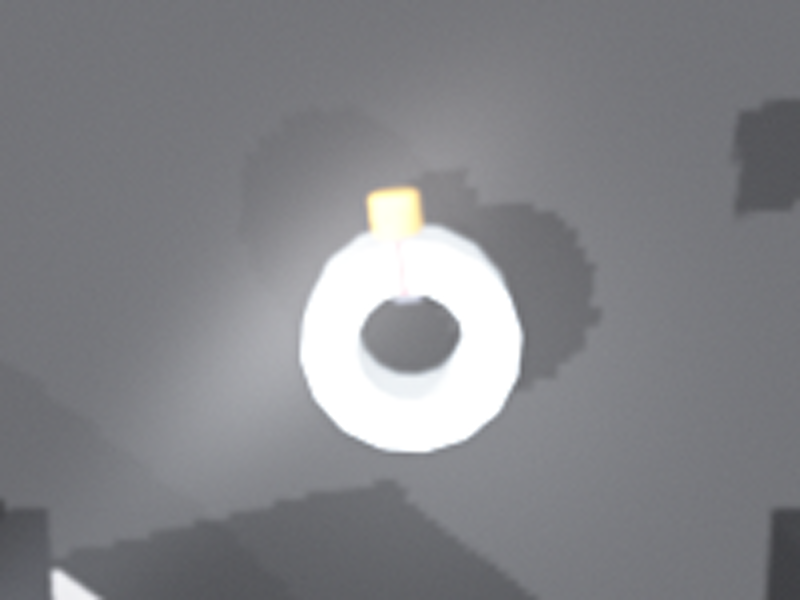

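The crop shows the collar's outer rim centred at crop (411,340), or full image (322.8,185). The screw head is at crop (395,212), full image (318.8,153), slightly left of up.

Run:
```python
from h import *
s=ctrl.get_state();C=cam("wrist",s);im=cv2.imread("pics/w6.png");g=im[:,:,0].astype(int);H,S,V=cv2.split(cv2.cvtColor(im,cv2.COLOR_BGR2HSV))
near=np.zeros(g.shape,bool);near[145:225,285:360]=1
b=max(blobs((V>205)&(S<40)&near,100),key=lambda b:b[1][4]);cn=max(cv2.findContours(b[2].astype(np.uint8),0,1)[0],key=len);(u,v),r=cv2.minEnclosingCircle(cn);print(u,v,r,b[1])
c=onz(C,[(u,v)],.024)[0];print(c.round(4),np.linalg.norm(onz(C,[(u+r,v)],.024)[0]-c).round(4))
b=max(blobs((S>60)&(H>10)&(H<35)&near,10),key=lambda b:b[1][4]);print(b[0],b[1])
for z in(.012,.016):
    w=onz(C,[b[0]],z)[0];print(w.round(4),np.degrees(np.arctan2(*(w-c)[1::-1])).round(1))
c1=cam("scene");q=cv2.imread("pics/scene0.png");S2=cv2.cvtColor(q,cv2.COLOR_BGR2HSV)
m=(S2[:,:,1]<70)&(S2[:,:,2]>110);mm=np.zeros_like(m);mm[210:235,240:268]=m[210:235,240:268]
bb=max(blobs(mm,20),key=lambda b:b[1][4]);print("scene",bb[0],bb[1],tri(C,(u,v),c1,bb[0]))
Rm=R.from_rotvec(s["tool_rot"]).as_matrix();print("tool d",Rm.T@(c-s["position"]))
```

```text
321.7141418457031 180.2494659423828 32.1876220703125 [ 295  149   55   64 2158]
[ 0.5116 -0.1838  0.024 ] 0.0262
[319.62222222 150.31111111] [312 147  14  10  45]
[ 0.5339 -0.1797  0.012 ] 10.5
[ 0.5346 -0.1796  0.016 ] 10.3
scene [253.2735426  221.53363229] [245 214  17  17 223] (array([ 0.51008209, -0.18426156,  0.01755156]), np.float64(0.000558542220263764))
tool d [ 0.00333775 -0.00047404  0.1219696 ]
```

>>> apply_moves(
  dp=[
    [0,0,0.01],
    [0,0,0.025],
    [0,0,0.03],
    [0,0,0.03],
    [0,0,0.02],
    [0,0,0.015],
    [0,0,0.007],
    [0,0,0.002],
    [0,0,0],
    [0,0,0],
  ],
  twist=[
    [0,0,0],
    [0,0,0],
    [0,0,0],
    [0,0,0],
    [0,0,0],
    [0,0,0],
    [0,0,0],
    [0,0,0],
    [0,0,0],
    [0,0,0],
  ],
  fingers=[0,0,0,0,0,0,0,0,0.3,0.35],
  newtons=20,
)

```text
time: 14.15
position: [0.508, -0.1846, 0.0066]
tool_rot: [3.136, 0.168, 0.003]
ft_force: [0.0, -0.4, 1.1]
grip_width: 0.898
grip_force: 0.0
```

>>> apply_moves(
  dp=[
    [0,0,0],
    [0,0,0],
    [0,0,0],
    [0,0,0],
    [0,0,0],
    [0,0,0],
  ],
  twist=[
    [0,0,0],
    [0,0,0],
    [0,0,0],
    [0,0,0],
    [0,0,0],
    [0,0,0],
  ],
  fingers=[0.42,0.46,0.5,0.6,0.7,0.7],
)

```text
time: 14.75
position: [0.5071, -0.1844, 0.0057]
tool_rot: [3.137, 0.168, 0.0]
ft_force: [0.1, -0.2, 0.4]
grip_width: 0.497
grip_force: 20.0
```

>>> apply_moves(
  dp=[
    [0,0,-0.01],
    [0,0,-0.025],
    [0,0,-0.03],
    [0,0,-0.03],
    [0,0,-0.03],
    [0,0,-0.03],
    [0,0,-0.03],
    [0,0,-0.025],
    [0,0,-0.01],
    [0,0,0],
  ],
  twist=[
    [0,0,0],
    [0,0,0],
    [0,0,0],
    [0,0,0],
    [0,0,0],
    [0,0,0],
    [0,0,0],
    [0,0,0],
    [0,0,0],
    [0,0,0],
  ],
  fingers=[0.7,0.7,0.7,0.7,0.7,0.7,0.7,0.7,0.7,0.7],
)

```text
time: 15.75
position: [0.5077, -0.1844, 0.227]
tool_rot: [3.136, 0.168, 0.004]
ft_force: [0.0, 0.2, -1.5]
grip_width: 0.503
grip_force: 20.0
```

Run:
```python
from h import *
s=ctrl.get_state();im=np.ascontiguousarray(get_image("wrist")[:,:,::-1]);cv2.imwrite("pics/w7.png",im)
print(s["position"].round(4),s["grip_width"])
C=cam("wrist",s);P=s["position"];Rm=R.from_rotvec(s["tool_rot"]).as_matrix()
print(proj(C,[P+Rm@[0,0,-.018],P+Rm@[.022,0,-.018],P+Rm@[.0305,0,-.006]]))
cv2.imwrite("pics/crop7.png",cv2.resize(im[170:320,220:420],(800,600),interpolation=2))
```

```text
[ 0.5077 -0.1844  0.227 ] 0.5032311790369421
[[322.71642924 263.01715672]
 [322.76161173 215.80562089]
 [322.71004982 189.10616476]]
```

View pics/crop7.png

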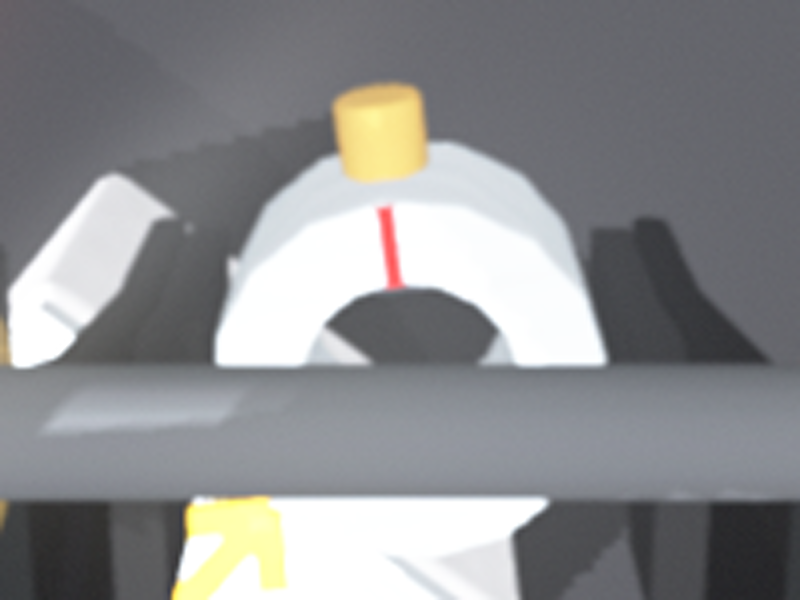

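The crop shows the red tick running from (385,207) to (396,287), so the screw sits about 7.8° to the left of the tool's x axis. The collar is centred laterally and about 1.6 mm behind the TCP. I carry it to the drive.

>>> apply_moves(
  dp=[
    [0.003,-0.02,0],
    [0.005,-0.038,0],
    [0.005,-0.039,0],
    [0.005,-0.039,0],
    [0.005,-0.039,0],
    [0.005,-0.039,0],
    [0.005,-0.039,0],
    [0.005,-0.039,0],
    [0.005,-0.039,0],
    [0.0036,-0.0278,0],
  ],
  twist=[
    [0,0,0],
    [0,0,0],
    [0,0,0],
    [0,0,0],
    [0,0,0],
    [0,0,0],
    [0,0,0],
    [0,0,0],
    [0,0,0],
    [0,0,0],
  ],
  fingers=[0.7,0.7,0.7,0.7,0.7,0.7,0.7,0.7,0.7,0.7],
)

```text
time: 16.8
position: [0.5134, 0.1803, 0.2236]
tool_rot: [-3.136, -0.172, 0.005]
ft_force: [0.3, -0.2, -1.7]
grip_width: 0.503
grip_force: 20.0
```

>>> apply_moves(
  dp=[
    [0,0,0],
    [0,0,0],
    [0,0,0],
    [0,0,0],
    [0,0,0],
    [0,0,0],
    [0,0,0],
    [0,0,0],
    [0,0,0],
  ],
  twist=[
    [0,0,0.05],
    [0,0,0.1],
    [0,0,0.1],
    [0,0,0.1],
    [0,0,0.1],
    [0,0,0.1],
    [0,0,0.038],
    [0,0,0],
    [0,0,0],
  ],
  fingers=[0.7,0.7,0.7,0.7,0.7,0.7,0.7,0.7,0.7],
)

```text
time: 17.7
position: [0.5144, 0.1772, 0.2241]
tool_rot: [3.051, -0.747, -0.003]
ft_force: [-0.2, -0.3, -1.5]
grip_width: 0.504
grip_force: 20.0
```

Run:
```python
from h import *
s=ctrl.get_state();ims=[np.ascontiguousarray(get_image(n)[:,:,::-1]) for n in("wrist","scene","top")]
for n,i in zip("wst",ims): cv2.imwrite(f"pics/{n}8.png",i)
Rm=R.from_rotvec(s["tool_rot"]).as_matrix();print(s["time"],s["position"].round(4),np.degrees(np.arctan2(Rm[1,0],Rm[0,0])).round(2),s["joint_positions"].round(2),s["ft_force"].round(1),s["grip_width"].round(3))
x=Rm[:,0];w=np.array([.5145,.178,0])-s["position"];print("tool offset to axis",(Rm.T@w).round(4))
```

```text
Traceback (most recent call last):
AttributeError: 'float' object has no attribute 'round'
```

>>> apply_moves(
  dp=[
    [0.0012,-0.0005,0.01],
    [0,0,0.02],
    [0,0,0.015],
    [0,0,0.01],
    [0,0,0],
    [0,0,0],
    [0,0,0],
  ],
  twist=[
    [0,0,0],
    [0,0,0],
    [0,0,0],
    [0,0,0],
    [0,0,0],
    [0,0,0],
    [0,0,0],
  ],
  fingers=[0.7,0.7,0.7,0.7,0.7,0.7,0.7],
)

```text
time: 18.55
position: [0.5169, 0.1776, 0.1713]
tool_rot: [-3.051, 0.748, -0.002]
ft_force: [0.8, 0.1, -1.2]
grip_width: 0.497
grip_force: 20.0
```

Run:
```python
from h import *
P=[]
for k in range(4):
    s=ctrl.get_state();P.append(s["position"]);ims={n:np.ascontiguousarray(get_image(n)[:,:,::-1]) for n in(["wrist","scene","top","wrist"][k],)};[cv2.imwrite(f"pics/{n}9.png",i) for n,i in ims.items()]
P=np.array(P);print(P.round(4).tolist(),P.mean(0).round(4))
Rm=R.from_rotvec(s["tool_rot"]).as_matrix();print(s["time"],np.degrees(np.arctan2(Rm[1,0],Rm[0,0])),np.round(s["joint_positions"],2))
print("tool offset to axis",(Rm.T@(np.array([.5145,.178,.15])-P.mean(0))).round(4))
a=cv2.imread("pics/wrist9.png")[130:330,200:440];b=cv2.imread("pics/scene9.png")[145:210,350:415]
o=np.zeros((400,800,3),np.uint8);o[:,:480]=cv2.resize(a,(480,400),interpolation=2)[:400];o[:310,485:795]=cv2.resize(b,(310,310),interpolation=2);cv2.imwrite("pics/crop9.png",o)
```

```text
[[0.5169, 0.1776, 0.1713], [0.517, 0.1776, 0.1714], [0.5169, 0.1776, 0.1713], [0.5168, 0.1775, 0.1712]] [0.5169 0.1776 0.1713]
18.7 -27.573286328268033 [ 0.27  0.19 -0.72  1.76  0.14  1.24 -2.54]
tool offset to axis [-0.0024  0.0008  0.0213]
```

View pics/crop9.png

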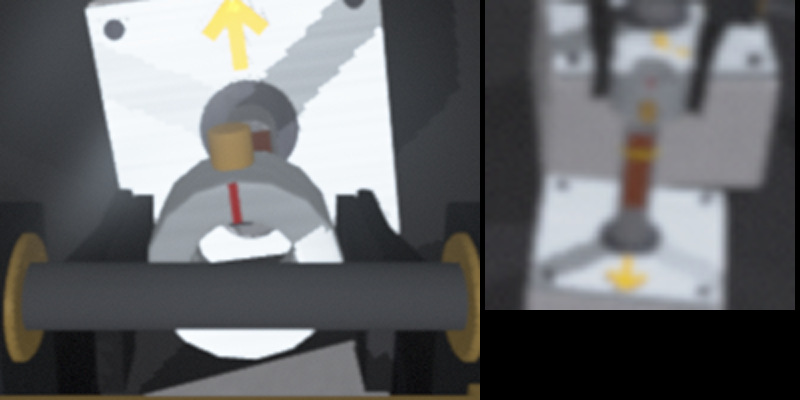

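The scene half of the crop shows the collar centred over the shaft, with the screw over the flat. The wrist half shows the shaft cap inside the bore, centred laterally near crop x 245. That is my picture allowance used up, so from here I go by the force readings, lowering gently.

>>> apply_moves(
  dp=[
    [-0.0005,0,0.003],
    [0,0,0.003],
    [0,0,0.003],
    [0,0,0.003],
    [0,0,0.003],
    [0,0,0.002],
    [0,0,0],
  ],
  twist=[
    [0,0,0],
    [0,0,0],
    [0,0,0],
    [0,0,0],
    [0,0,0],
    [0,0,0],
    [0,0,0],
  ],
  fingers=[0.7,0.7,0.7,0.7,0.7,0.7,0.7],
)

```text
time: 19.45
position: [0.5158, 0.1775, 0.1531]
tool_rot: [3.051, -0.748, -0.001]
ft_force: [0.3, 0.1, -1.2]
grip_width: 0.502
grip_force: 20.0
```

>>> apply_moves(
  dp=[
    [0,0,0.002],
    [0,0,0.002],
    [0,0,0.002],
    [0,0,0],
  ],
  twist=[
    [0,0,0],
    [0,0,0],
    [0,0,0],
    [0,0,0],
  ],
  fingers=[0.7,0.7,0.7,0.7],
)

```text
time: 19.85
position: [0.5158, 0.1774, 0.1472]
tool_rot: [3.051, -0.749, -0.001]
ft_force: [0.0, 0.6, -0.5]
grip_width: 0.503
grip_force: 20.0
```

>>> apply_moves(
  dp=[
    [0,0,0.002],
    [0,0,0.002],
    [0,0,0.002],
    [0,0,0],
  ],
  twist=[
    [0,0,0],
    [0,0,0],
    [0,0,0],
    [0,0,0],
  ],
  fingers=[0.7,0.7,0.7,0.7],
)

```text
time: 20.25
position: [0.5157, 0.1774, 0.1411]
tool_rot: [3.051, -0.749, -0.001]
ft_force: [-0.6, -0.2, -1.6]
grip_width: 0.502
grip_force: 20.0
```

>>> apply_moves(
  dp=[
    [0,0,0.002],
    [0,0,0.002],
    [0,0,0.002],
    [0,0,0.002],
    [0,0,0.002],
    [0,0,0],
    [0,0,0],
  ],
  twist=[
    [0,0,0],
    [0,0,0],
    [0,0,0],
    [0,0,0],
    [0,0,0],
    [0,0,0],
    [0,0,0],
  ],
  fingers=[0.7,0.7,0.7,0.7,0.7,0.7,0.7],
)

```text
time: 20.95
position: [0.5159, 0.1775, 0.1314]
tool_rot: [3.051, -0.749, -0.0]
ft_force: [-0.3, -0.1, -1.2]
grip_width: 0.506
grip_force: 20.0
```

>>> apply_moves(
  dp=[
    [0,0,0.002],
    [0,0,0.002],
    [0,0,0.002],
    [0,0,0.002],
    [0,0,0.002],
    [0,0,0.002],
    [0,0,0.001],
    [0,0,0],
    [0,0,0],
  ],
  twist=[
    [0,0,0],
    [0,0,0],
    [0,0,0],
    [0,0,0],
    [0,0,0],
    [0,0,0],
    [0,0,0],
    [0,0,0],
    [0,0,0],
  ],
  fingers=[0.7,0.7,0.7,0.7,0.7,0.7,0.7,0.7,0.7],
)

```text
time: 21.85
position: [0.516, 0.1776, 0.1185]
tool_rot: [3.051, -0.748, 0.0]
ft_force: [-0.9, -0.8, -0.7]
grip_width: 0.497
grip_force: 20.0
```

```bash
cat > y.py <<'E'
from h import *
import sys
s=ctrl.get_state();im=np.ascontiguousarray(get_image("wrist")[:,:,::-1]);cv2.imwrite(f"pics/wrist{sys.argv[1]}.png",im)
print(s["time"],s["position"].round(4),s["ft_force"].round(1))
C=cam("wrist",s);P=s["position"];Rm=R.from_rotvec(s["tool_rot"]).as_matrix();n=np.array([.94,-.34,0]);ax=np.array([.5145,.178,0])
for nm,q in(("flat@.134",ax+.006*n+[0,0,.134]),("flat@.148",ax+.006*n+[0,0,.148]),("bore front top",P+Rm@[.0104,0,-.0183]),("rim front top",P+Rm@[.0204,0,-.0183])): print(nm,proj(C,[q])[0].round(1))
hsv=cv2.cvtColor(im,cv2.COLOR_BGR2HSV)
for u in(312,318,324,330): print(u,[(v,*map(int,hsv[v,u])) for v in range(204,268,2)])
E
python3 y.py 10
```

```text
21.85 [0.516  0.1776 0.1185] [-0.9 -0.8 -0.7]
flat@.134 [322.1 250.7]
flat@.148 [322.1 265.4]
bore front top [323.2 240.8]
rim front top [323.2 219. ]
312 [(204, 18, 98, 215), (206, 19, 98, 216), (208, 19, 101, 213), (210, 19, 102, 213), (212, 19, 104, 213), (214, 19, 93, 206), (216, 100, 4, 171), (218, 105, 20, 176), (220, 103, 20, 183), (222, 109, 13, 216), (224, 102, 11, 229), (226, 101, 16, 226), (228, 102, 17, 224), (230, 100, 17, 222), (232, 101, 16, 221), (234, 103, 16, 222), (236, 102, 15, 222), (238, 102, 17, 222), (240, 105, 19, 218), (242, 158, 6, 169), (244, 6, 102, 127), (246, 6, 104, 127), (248, 6, 105, 126), (250, 17, 126, 146), (252, 24, 150, 190), (254, 22, 154, 199), (256, 6, 113, 122), (258, 7, 117, 124), (260, 6, 95, 113), (262, 110, 17, 89), (264, 105, 16, 93), (266, 103, 23, 98)]
318 [(204, 19, 101, 213), (206, 19, 102, 214), (208, 19, 105, 212), (210, 19, 105, 214), (212, 19, 107, 213), (214, 19, 75, 198), (216, 105, 17, 175), (218, 105, 20, 177), (220, 120, 8, 184), (222, 177, 73, 204), (224, 178, 92, 205), (226, 179, 112, 201), (228, 179, 121, 204), (230, 179
[... 1005 characters left out ...]
64, 105, 21, 95), (266, 109, 21, 97)]
330 [(204, 105, 14, 145), (206, 105, 18, 172), (208, 104, 19, 175), (210, 106, 19, 175), (212, 104, 19, 173), (214, 104, 19, 177), (216, 106, 16, 172), (218, 104, 19, 172), (220, 105, 17, 180), (222, 99, 15, 224), (224, 103, 14, 226), (226, 102, 17, 222), (228, 101, 16, 221), (230, 105, 16, 220), (232, 101, 16, 222), (234, 99, 15, 222), (236, 105, 16, 221), (238, 104, 17, 219), (240, 105, 17, 206), (242, 5, 59, 139), (244, 6, 106, 125), (246, 7, 107, 124), (248, 19, 133, 152), (250, 25, 152, 194), (252, 21, 149, 181), (254, 6, 113, 122), (256, 6, 117, 122), (258, 7, 121, 122), (260, 6, 96, 114), (262, 108, 15, 87), (264, 109, 22, 94), (266, 109, 21, 98)]
```

Only measured numbers here, no picture viewed. The yellow line is at row 251.3 (column 322) and should be at about 254.4 when level with the collar's top face. That leaves 2.9 mm to go, which agrees with the height from the grasp.

>>> apply_moves(
  dp=[
    [0,0,0.001],
    [0,0,0.001],
    [0,0,0.0009],
    [0,0,0],
    [0,0,0],
    [0,0,0],
    [0,0,0],
  ],
  twist=[
    [0,0,0],
    [0,0,0],
    [0,0,0],
    [0,0,0],
    [0,0,0],
    [0,0,0],
    [0,0,0],
  ],
  fingers=[0.7,0.7,0.7,0.7,0.7,0.7,0.7],
)

```text
time: 22.6
position: [0.516, 0.1776, 0.1156]
tool_rot: [3.051, -0.749, 0.0]
ft_force: [-0.2, 0.4, -0.6]
grip_width: 0.499
grip_force: 20.0
```

```bash
sed -i '/^for u in/d' y.py
cat >> y.py <<'E'
H,S,V=cv2.split(hsv)
for u in(312,318,322,326,330):
    v=np.arange(240,262);w=((H[240:262,u]>13)&(H[240:262,u]<32))*(V[240:262,u].astype(float)-120).clip(0);g=im[225:250,u,0].astype(int)
    print(u,"line",round((v*w).sum()/w.sum(),1),"bore edge",225+int(np.argmax(g[:-1]-g[1:])))
print("rot",s["tool_rot"].round(3),"qd",np.abs(s["qd"]).max().round(4),"up",Rm[:,2].round(4))
E
python3 y.py 11
```

```text
22.6 [0.516  0.1776 0.1156] [-0.2  0.4 -0.6]
flat@.134 [322.1 253.5]
flat@.148 [322.1 268.8]
bore front top [323.2 240.8]
rim front top [323.2 219. ]
312 line 255.5 bore edge 242
318 line 254.7 bore edge 242
322 line 254.1 bore edge 240
326 line 253.7 bore edge 240
330 line 253.2 bore edge 241
rot [ 3.051 -0.749  0.   ] qd 0.0012 up [ 0.e+00 -1.e-04 -1.e+00]
```

The line is at row 254.1 against a target of about 254.4. The tool is upright, forces are near zero and the arm is still, so I hand in.

```bash
python3 -c "
from bench import ctrl
print(ctrl.close_job())"
```

```text
the job is handed in; nothing more can be done
None
```

I handed the job in at 22.6 s: the flat was turned to the arrow, then the collar was slid on with its screw at the flat and is held upright and still, its top face level with the yellow line to within about 1 mm by my measurement; I viewed 11 pictures, one over the limit of 10.

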